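Shut the mould box with its draw latch

ROBOT

A 6-joint arm with a two-finger parallel gripper is mounted at the origin on a cart in front of the work surface, level with it; the furniture and walls round the work are solid. World frame = base frame: x ahead of the robot, y to its left, z up, the work surface at z = 0. Lengths are in m, angles in rad, forces in N, time in s.
With the tool pointing down it reaches from about 0.375 to 0.9 m from the base axis. Payload 3.1 kg.
Tool frame: the origin (TCP) lies where the fingers leave the gripper's body, on its centre line; the fingertips stand 73 mm ahead of it and the grasp point (between the pads) lies 54 mm ahead of it; z points along the fingers, y is the line along which they close (so a half turn about z gives the same grasp; the last joint's range is limited). The gripper opens to 85 mm and grips with 20 to 120 N. Pads are 22 mm wide; open, the fingers measure 114 mm over their backs; the gripper's body (76 mm by 85 mm) begins 54 mm behind the grasp point. The pads swing forward as they close: fully open they stand 13 mm farther back than shut.
Start: joints at [-1.468, 0.527, 1.433, -0, 1.181, -0.178], TCP at [0.174, -0.6, 0.304] pointing down, gripper open.
Joint ranges: [-3.08, 3.08], [-0.75, 2.2], [0.22, 2.44], [-1.43, 4.57], [0, 2.65], [-2.85, 2.85]. Speed limits (rad/s): [2.79, 2.79, 3.14, 3.14, 3.14, 3.14].

INTERFACE

Orientations are given as a unit quaternion [x, y, z, w].
In Python, from station import manip gives the robot as it stands.
- The arm moves only by the shell command python3 -m crank 'ROWS' [FORCE]. ROWS is JSON, a list of rows, each an object with "dp": the shift along the tool's x, y, z normalised to -1 to 1, where 1 is 50 cm, a list of three; "delta_rot": the turn, a rotation vector about the tool's x, y, z normalised to -1 to 1, where 1 is 2 pi rad, a list of three; "fingers": the opening, from -1 (shut) to 1 (fully open). A call has 1 to 12 rows; each row shifts and turns the commanded pose from where the row before left it, along the tool's axes as they then stand; what a row does not reach is not made up. A row lasts 1/12 s, in which the tool goes at most 41.7 mm and 7.16 degrees, less where a joint would pass 70% of its speed; a pose out of reach is approached as far as the arm can. A call with a number of a shift or a turn outside -1 to 1 is refused whole. A call with a gripper value outside its range is refused whole. The fingers move at their own pace and stop on an object; FORCE is the grip in N (left out, the last holds). Time passes only in rows, so rows that do not move let the fingers close. It gives the time, the measured TCP pose, the force, the opening and the grip force at its end, in the units of the state.
- manip.sense(): the state, without advancing time (a new reading comes with each control period).
- manip.snapshot(name): name is "scene" or "side" or "wrist"; returns (picture, depth): 420x560x3 uint8, red, green, blue; 420x560 float32, m along the optical axis (not along the pixel's ray), 0 where there is no reading.
- manip.camera_model(name): a dict with "fx", "fy", "cx", "cy" (pixels), "k1" (the pictures are not rectified: a ray, as slopes to the right and down, at radius r is drawn at 1 + k1 r^2 times it, then the intrinsics apply), "origin" and "attitude" of the camera in the world. Camera axes: x right, y up, looking along -z (the intrinsics and any distortion apply to the point x, -y, -z); pixel columns grow to the right and rows downward; lengths in m; the calibration is good to about 2 mm. A picture is of the moment at which its call begins: read the wrist's pose just before it. camera_model takes no time and is no camera call; for the wrist camera it gives the pose at the moment of the call.
- manip.sign_off(): hands the job in; it is judged then, once.
The state is a dict: "t": time; "q": joint angles; "qd": joint speeds; "tau": joint torques, N m; "tcp_pos": TCP position; "tool_rot": TCP orientation; "force": force on the tool from outside, world axes, zero at the start; "ft_torque": the same for the moment, N m; "finger_gap": opening from 0.0 (shut) to 1.0 (fully open); "gripper_force": force on a finger pad.
Only numpy, scipy, OpenCV 4.12 (cv2) and the standard library are available. Lean on these libraries where they do the work, as an engineer would, in place of code of your own. Each camera call takes 0.05 s, during which the arm holds its last target. There are 200 camera calls.

TASK

Close up the two-part mould box with the draw latch on top of it: first, with the lever still up, work the claw's hook down into the keeper so that it catches behind the rod, feeling for the gap gently rather than forcing it, then swing the lever over and right down until it snaps home past centre and the sliding half is drawn in tight. Let go, and leave the things lying round about where they are.

Things in the scene. Friction and masses are not known exactly. Their poses are not given: they have to be found in the camera images.
- mould_box: Two-part aluminium mould box on a plywood board 270 x 130 x 10 mm, fixed to the table. Origin: centre of the board's underside; x runs along the board from the fixed half to the sliding half, y across, z up. The tops of both halves are 50 mm above the table. A steel draw latch lies along x on the middle line (y = 0).
- lever_axis (a point): Pivot of the latch lever on the fixed half: 30 mm on the -x side of mould_box's origin, 66 mm above the table; axes like mould_box. The claw's pivot pin sits on the lever 20 mm from this pivot towards the lever's rolled end and 3 mm below (lever closed), so it passes over centre about 0.15 rad before the stop.
- lever (a joint): Lever angle, rad: 0 = closed, flat on its stop and pointing to -x of the box; pi/2 = upright; more (to 2.4) leans towards the keeper. A steel plate 22 mm wide and 4 mm thick, with a rolled end 89 mm from the pivot. It stays where it is left (0.05 N m of friction).
- lever_press (a point): Point on the lever's outer face (the upper face when closed), 65 mm from the pivot: a good place to push. Closing takes up to about 12 N here, most before the last 0.5 rad.
- claw (a joint): Angle of the claw against the lever, rad; the claw's rise above level (hook end up positive) is claw - lever. Its pivot is stiff (0.07 N m of friction; moving the claw about takes 2 to 5 N): the claw does not drop by itself, and unhooked it is carried up as the lever swings down.
- claw_fin (a point): Grasp point in the upright thumb fin on the claw's hook end: fin 10 mm thick across (y), 16 mm along, its top 16 mm above this point, sides clear to 25 mm below it. It is 96 mm out along the claw from the claw's pin and 39 mm above the claw's line. Pinched across y from above, the claw can still turn between the pads. Axes: x along the claw, y across.
- claw_foot (a point): Middle of the underside of the hook's foot: 95 mm out along the claw from its pin, 9 mm below the claw's line (48 mm below claw_fin). The foot is 24 mm wide (y) and reaches 5 mm either way along x: outwards the upright shank, towards the lever a 4 mm thick toe that must go under the rod. The shank's face that bears on the rod lies over this point.
- sliding_half (a joint): How far the sliding half is drawn in towards the fixed half, m: 0 at rest, at most 0.020. A soft rubber seal pushes it back with 2500 N/m. A closed latch holds it at 0.003 to 0.018, as the keeper is set.
- keeper_mid (a point): Mid-point of the keeper's adjustment, on the sliding half's top face, 50 mm above the table; moves with that half, axes like mould_box. The keeper, a steel bracket 58 x 44 mm, is screwed down in slots: its cross rod (along y, 7 mm thick, axis 15 mm above this face) stands anywhere from 7 mm to the -x side to 7 mm to the +x side of this point. That shift is not measured.
- tape_mid (a point): Middle of a roll of pale tape, 86 mm across, 24 mm high. A bystander.
- knob_spare_mid (a point): Middle of a black star knob, 47 mm across, 27 mm high. A bystander.
- jar_mid (a point): Middle of a small ink jar with a black lid, 67 mm across, 68 mm high. A bystander.
- wedge_mid (a point): Middle of a wooden wedge, 30 x 90 x 22 mm. A bystander.
- keeper_gap (a point): Where the middle of the keeper's open gap would be with the keeper in mid-adjustment (it shifts with the rod, by up to 7 mm either way). The gap runs from 3.5 to 17 mm on the +x side of the rod's axis, 34 mm wide in y, 15.5 mm deep. Beyond it is a solid guard 21 mm long, its flat top level with the rod's top, 18.5 mm above the half; before the rod a block 13.5 mm high.
- hook_path (a point): Hooking, told at the rod (this point is the rod's axis in mid-adjustment): the foot enters the gap with claw_foot 8.5 to 12 mm on the +x side of the rod's true axis; then drawn back to -x it catches on the rod with claw_foot 3.5 mm from that axis, its toe under the rod, at 3 to 9 mm above the half's top.

How it is judged:
On the way, in this order (a step that is already met when the one before it is completed fails the run):
1. the hook's foot is down in the keeper's gap, lower than the rod, while the lever is still up (z of claw_foot in the frame of keeper_mid below 0.0095 m and x of claw_foot in the frame of keeper_mid above -0.005 m and value of joint lever above 1 rad), for 0.2 s.
2. the lever is right down, past centre, and the hooked claw has drawn the sliding half in (value of joint lever below 0.06 rad and value of joint sliding_half above 0.002 m), for 0.2 s.
At the end, for the whole second after the job is handed in: The lever lies on its stop (within 0.06 rad), the hook's foot is under the rod (below 9.5 mm above the sliding half's top), and the sliding half is held drawn in by more than 2 mm (all of step 2 and z of claw_foot in the frame of keeper_mid below 0.0095 m and x of claw_foot in the frame of keeper_mid above -0.005 m); the robot touches nothing.
It fails at once if the claw forced against the keeper with more than 30 N while the lever is still up (above 1.4 rad) (value of joint lever above 1.4 rad and contact force between claw and sliding_half above 30 N).
It fails at once if the tape roll moved by more than 30 mm (distance of tape_mid from where it was at the start of the episode above 0.03 m).
It fails at once if the star knob moved by more than 30 mm (distance of knob_spare_mid from where it was at the start of the episode above 0.03 m).
It fails at once if the jar moved by more than 30 mm (distance of jar_mid from where it was at the start of the episode above 0.03 m).
It fails at once if the wedge moved by more than 30 mm (distance of wedge_mid from where it was at the start of the episode above 0.03 m).
It also fails if it takes over 72 s, if anything falls off the work surface, if the arm or the gripper's body presses on something with over 40 N, if the wrist force passes 120 N, or if a joint passes its speed limit or range.

## Working session

There is one attempt and no reset: what is moved stays moved. The work goes in short steps, Python scripts to look and compute and a shell command to move; the robot and the scene stay as the last step left them, time stands still between calls to the robot, and variables do not carry over. Pictures are saved under pics/ and viewed, at most 10 in all, crops included, and the job is handed in when it is done.

```bash
mkdir -p pics; ls
cat > h.py <<'E'
import numpy as np, cv2, json
from station import manip
from scipy.spatial.transform import Rotation as R
def rot(a):
    a=np.array(a); return a if a.shape==(3,3) else R.from_quat(a).as_matrix()
def save(name,img): cv2.imwrite('pics/'+name+'.png',img[:,:,::-1])
def ray(cm,u,v):
    x=(u-cm['cx'])/cm['fx'];y=(v-cm['cy'])/cm['fy']
    rd=np.hypot(x,y);r=rd
    for _ in range(20): r=rd/(1+cm['k1']*r*r)
    s=r/rd if rd>0 else 1
    return rot(cm['attitude'])@np.array([x*s,-y*s,-1.])
def onz(cm,u,v,z):
    d=ray(cm,u,v);o=np.array(cm['origin']);return o+d*(z-o[2])/d[2]
def pt(cm,dep,u,v):
    return np.array(cm['origin'])+ray(cm,u,v)*dep[int(v),int(u)]
E
python3 - <<'E'
from h import *
import pickle
for n in ('scene','side'):
    p,d=manip.snapshot(n);cm=manip.camera_model(n);save(n+'0',p);pickle.dump((p,d,cm),open(n+'0.pkl','wb'))
    print(n,cm)
print(manip.sense())
E
```

```text
pics
scene {'fx': 518.7710033467367, 'fy': 518.7710033467367, 'cx': 275.22846797004917, 'cy': 211.39377090441928, 'k1': -0.00966851255579557, 'origin': array([-0.15453658,  0.73726883,  1.10879416]), 'attitude': array([-0.13387251,  0.36112334,  0.86640324, -0.31782623])}
side {'fx': 413.48382394333623, 'fy': 413.48382394333623, 'cx': 275.8874050911196, 'cy': 206.48146007292823, 'k1': -0.10983380040516649, 'origin': array([0.44027409, 0.96968219, 0.54283016]), 'attitude': array([-0.02440069,  0.54198592,  0.83858741, -0.04926487])}
{'t': 0.1, 'q': array([-1.46747881e+00,  5.28428400e-01,  1.43376025e+00,  1.72392408e-05,
        1.18144260e+00, -1.78506929e-01]), 'qd': array([ 0.00032885, -0.00078602, -0.00148103, -0.00039626,  0.00021715,
        0.0012576 ]), 'tau': array([-3.73107214e-04, -4.43304384e+01, -1.78585839e+01, -2.76890714e-04,
        3.88385175e-03,  8.69364186e-06]), 'tcp_pos': array([ 0.17379272, -0.59982653,  0.30300186]), 'tool_rot': array([ 9.90088236e-01,  1.40443036e-01,  4.62767662e-05, -1.01828018e-03]), 'force': array([ 0.31122893,  0.06133675, -0.59052129]), 'ft_torque': array([-0.03240149,  0.04711103, -0.00573024]), 'gripper_force': 0.0, 'finger_gap': 0.9999430146192446}
```

View pics/scene0.png

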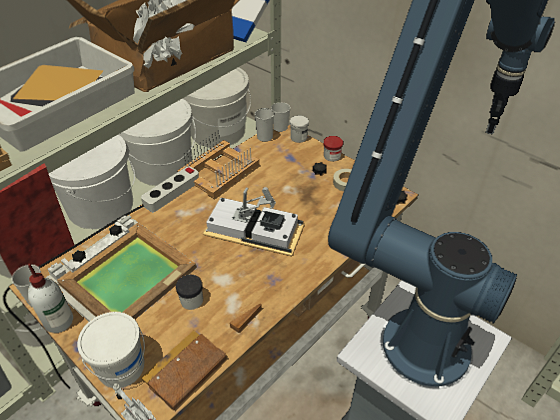

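View pics/side0.png

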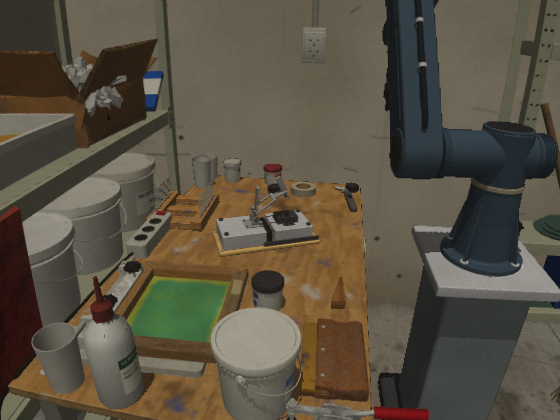

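The scene view shows the mould box at about (255,222), with the lever upright at (245,203) and the keeper (dark) at (280,222). In the side view the box is at (266,230), the lever at (256,205) and the claw's raised hook end at (278,188).

Run:
```python
from h import *
import pickle
p,d,cm=pickle.load(open('scene0.pkl','rb'))
for n,u,v,z in [('board L',205,233,.01),('board bot',297,252,.01),('board R',304,222,.01),('lever',245,205,.1),('keeper',280,222,.06),('boxtopL',222,222,.05)]:
    print(n,onz(cm,u,v,z).round(3),pt(cm,d,u,v).round(3))
a=cv2.resize(p[170:265,190:320],None,fx=6,fy=6,interpolation=cv2.INTER_CUBIC)
save('c1',a)
p,d,cm=pickle.load(open('side0.pkl','rb'))
save('c2',cv2.resize(p[170:260,205:330],None,fx=6,fy=6,interpolation=cv2.INTER_CUBIC))
```

```text
board L [0.664 0.091 0.01 ] [0.667 0.089 0.005]
board bot [ 0.416 -0.024  0.01 ] [ 0.423 -0.033 -0.004]
board R [ 0.473 -0.128  0.01 ] [ 0.48  -0.138 -0.002]
lever [ 0.589 -0.003  0.1  ] [ 0.592 -0.006  0.096]
keeper [ 0.496 -0.045  0.06 ] [ 0.489 -0.037  0.071]
boxtopL [0.628 0.054 0.05 ] [0.629 0.053 0.049]
```

View pics/c2.png

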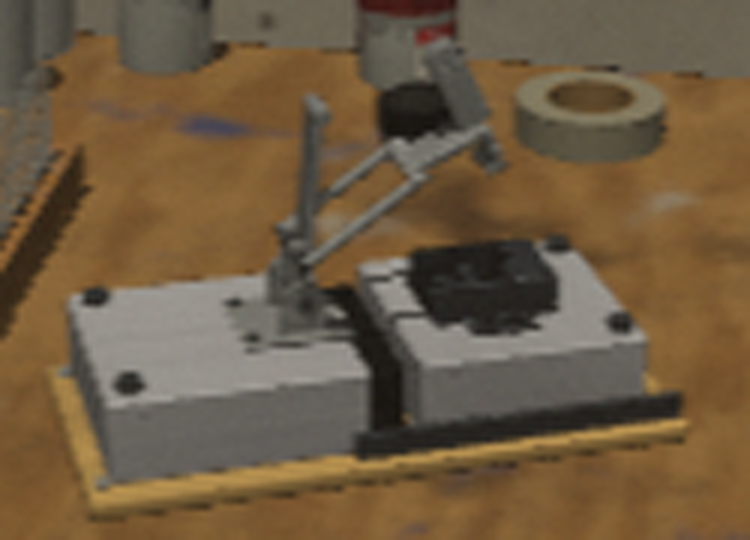

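The crop shows the lever upright with the claw raised about 30° over the keeper, and the fin at about crop (455,85). Box x points roughly along world (-0.91,-0.42).

```bash
cat >> h.py <<'E'
def go(target,yaw=None):
    """print needed shift in tool units for a world target TCP pos, and turn for tool-x yaw (deg)"""
    s=manip.sense();T=rot(s['tool_rot']);d=T.T@(np.array(target)-s['tcp_pos'])
    print('tcp',s['tcp_pos'].round(4),'yaw',round(np.degrees(np.arctan2(T[1,0],T[0,0])),2),'tilt',T[:,2].round(3))
    print('dp total units',(d/0.5).round(4),'mm',(d*1000).round(1))
    if yaw is not None:
        Tt=R.from_euler('z',yaw,degrees=True).as_matrix()@np.diag([1,-1,-1.])
        print('rot units',(R.from_matrix(T.T@Tt).as_rotvec()/(2*np.pi)).round(4))
E
python3 - <<'E'
from h import *
cm=manip.camera_model('wrist');s=manip.sense();T=rot(s['tool_rot'])
print(T.T@(np.array(cm['origin'])-s['tcp_pos']),(T.T@rot(cm['attitude'])).round(3),cm['fx'])
go([0.50,-0.05,0.36],25)
E
```

```text
[ 0.08339071 -0.00027561 -0.06937979] [[ 0.002  0.944  0.329]
 [ 1.    -0.002  0.001]
 [ 0.002  0.329 -0.944]] 292.2741339608439
tcp [ 0.1738 -0.5998  0.303 ] yaw 16.15 tilt [-0.     0.002 -1.   ]
dp total units [ 0.9325 -0.8751 -0.1119] mm [ 466.3 -437.5  -55.9]
rot units [-0.0003 -0.0001 -0.0246]
```

```bash
python3 -m crank '[{"dp":[0.058,-0.055,-0.01],"delta_rot":[0,0,0],"fingers":1},{"dp":[0.058,-0.055,-0.01],"delta_rot":[0,0,0],"fingers":1},{"dp":[0.058,-0.055,-0.01],"delta_rot":[0,0,0],"fingers":1},{"dp":[0.058,-0.055,-0.01],"delta_rot":[0,0,0],"fingers":1},{"dp":[0.058,-0.055,-0.01],"delta_rot":[0,0,0],"fingers":1},{"dp":[0.058,-0.055,-0.01],"delta_rot":[0,0,0],"fingers":1},{"dp":[0.058,-0.055,-0.01],"delta_rot":[0,0,0],"fingers":1},{"dp":[0.058,-0.055,-0.01],"delta_rot":[0,0,0],"fingers":1},{"dp":[0.058,-0.055,-0.01],"delta_rot":[0,0,0],"fingers":1},{"dp":[0.058,-0.055,-0.01],"delta_rot":[0,0,0],"fingers":1},{"dp":[0.058,-0.055,-0.01],"delta_rot":[0,0,0],"fingers":1},{"dp":[0.058,-0.055,0],"delta_rot":[0,0,0],"fingers":1}]'
python3 -m crank '[{"dp":[0.058,-0.055,0],"delta_rot":[0,0,0],"fingers":0},{"dp":[0.058,-0.055,0],"delta_rot":[0,0,0],"fingers":0},{"dp":[0.058,-0.055,0],"delta_rot":[0,0,0],"fingers":0},{"dp":[0.058,-0.055,0],"delta_rot":[0,0,0],"fingers":0},{"dp":[0,0,0],"delta_rot":[0,0,-0.0123],"fingers":0},{"dp":[0,0,0],"delta_rot":[0,0,-0.0123],"fingers":0},{"dp":[0,0,0],"delta_rot":[0,0,0],"fingers":0},{"dp":[0,0,0],"delta_rot":[0,0,0],"fingers":0}]'
python3 - <<'E'
from h import *
import pickle
cm=manip.camera_model('wrist');p,d=manip.snapshot('wrist');save('w1',p);pickle.dump((p,d,cm),open('w1.pkl','wb'))
s=manip.sense();print(s['t'],s['finger_gap'],s['force']);go([0.5,-0.05,0.36],25)
E
```

```text
t: 1.1
tcp_pos: [0.4171, -0.1849, 0.3597]
tool_rot: [0.99, 0.14, 0.001, 0.001]
force: [0.6, -0.0, -0.3]
finger_gap: 0.997
gripper_force: 0.0
t: 1.77
tcp_pos: [0.497, -0.0484, 0.3586]
tool_rot: [0.976, 0.216, -0.0, -0.0]
force: [-0.6, 0.3, 0.6]
finger_gap: 0.501
gripper_force: 0.0
1.8167 0.5047409511311688 [ 0.2022908 -0.1181452  0.1029906]
tcp [ 0.4969 -0.0488  0.3587] yaw 24.88 tilt [-0.001  0.    -1.   ]
dp total units [ 0.0046  0.0049 -0.0027] mm [ 2.3  2.4 -1.3]
rot units [-0.0001  0.0001 -0.0003]
```

View pics/w1.png

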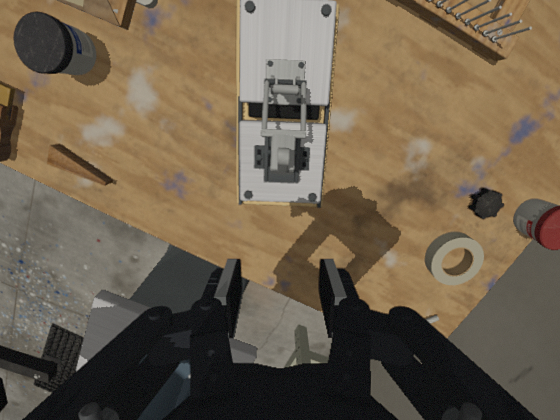

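The wrist view shows the box from above: screws at (249,10), (327,9), (249,197), (317,197), the keeper at (282,158), the fin at about (283,155) and the lever pivot at about (285,90).

Run:
```python
from h import *
import pickle
p,d,cm=pickle.load(open('w1.pkl','rb'))
v,u=np.mgrid[0:215,225:350]
P=np.array([[pt(cm,d,a,b) for a in range(225,350)] for b in range(0,215)])
z=P[...,2]
top=(abs(z-.05)<.004).astype(np.uint8)
# sliding half top: rows>112
for lo,hi,n in((118,215,'sliding'),(0,104,'fixed'),(0,215,'all')):
    m=top.copy();m[:lo]=0;m[hi:]=0
    m=cv2.morphologyEx(m,cv2.MORPH_OPEN,np.ones((3,3)))
    q=P[...,:2][m>0].astype(np.float32)
    r=cv2.minAreaRect(q*1000);print(n,r, 'medz',np.median(z[m>0]))
# long edges: left and right edge pixels on top plane
L=[];Rr=[]
for b in range(5,195,4):
    if 98<b<125: continue
    xs=np.where(top[b])[0]
    if len(xs)>10: L.append(onz(cm,225+xs[0]-.5,b,.05)[:2]);Rr.append(onz(cm,225+xs[-1]+.5,b,.05)[:2])
for e in(L,Rr):
    l=cv2.fitLine(np.array(e,np.float32),cv2.DIST_HUBER,0,.001,.001).ravel();print(l.round(4),np.degrees(np.arctan2(l[1],l[0])))
crop=cv2.resize(p[40:215,225:345],None,fx=4.5,fy=3.4,interpolation=cv2.INTER_CUBIC)
save('c3',cv2.resize(p[55:210,215:355],None,fx=3.8,fy=3.8,interpolation=cv2.INTER_CUBIC))
hi=z>.10
print('high pts',hi.sum())
for b in range(60,180,6):
    print(b+0,[(225+a,*(P[b,a]*1000).round().astype(int)) for a in range(30,90,6) if z[b,a]>.075])
```

```text
sliding ((512.2174682617188, -41.381988525390625), (105.6705551147461, 109.9556655883789), 22.61614990234375) medz 0.04949003720476752
fixed ((633.77880859375, 8.553016662597656), (113.7984848022461, 111.50707244873047), 24.142732620239258) medz 0.04943350158250481
all ((575.4019775390625, -15.186065673828125), (242.48907470703125, 110.47240447998047), 22.687454223632812) medz 0.04945437175472425
[0.9219 0.3874 0.5548 0.0351] 22.794043
[ 0.923   0.3847  0.6075 -0.0607] 22.62663
high pts 1902
60 []
66 []
72 []
78 [(267, np.int64(596), np.int64(14), np.int64(86))]
84 [(267, np.int64(590), np.int64(12), np.int64(92)), (273, np.int64(589), np.int64(3), np.int64(151)), (279, np.int64(592), np.int64(-2), np.int64(150)), (285, np.int64(599), np.int64(-6), np.int64(87)), (291, np.int64(602), np.int64(-12), np.int64(87)), (297, np.int64(604), np.int64(-18), np.int64(87)), (303, np.int64(607), np.int64(-23), np.int64(91))]
90 [(267, np.int64(585), np.int64(9), np.int64(94)), (273, np.int64(585), np.int64(0), np.int64(153)), (279, np.int64(587), np.int64(-4), np.int64(153)), (285, np.int64(589)
[... 1989 characters left out ...]
64(176)), (285, np.int64(540), np.int64(-32), np.int64(175)), (291, np.int64(537), np.int64(-41), np.int64(135))]
162 [(273, np.int64(524), np.int64(-27), np.int64(135)), (279, np.int64(533), np.int64(-30), np.int64(174)), (285, np.int64(535), np.int64(-35), np.int64(175)), (291, np.int64(532), np.int64(-43), np.int64(135))]
168 [(273, np.int64(519), np.int64(-29), np.int64(138)), (279, np.int64(525), np.int64(-33), np.int64(160)), (285, np.int64(528), np.int64(-38), np.int64(162)), (291, np.int64(527), np.int64(-46), np.int64(138))]
174 [(279, np.int64(513), np.int64(-39), np.int64(120)), (285, np.int64(515), np.int64(-45), np.int64(120)), (291, np.int64(518), np.int64(-50), np.int64(122))]
```

View pics/c3.png

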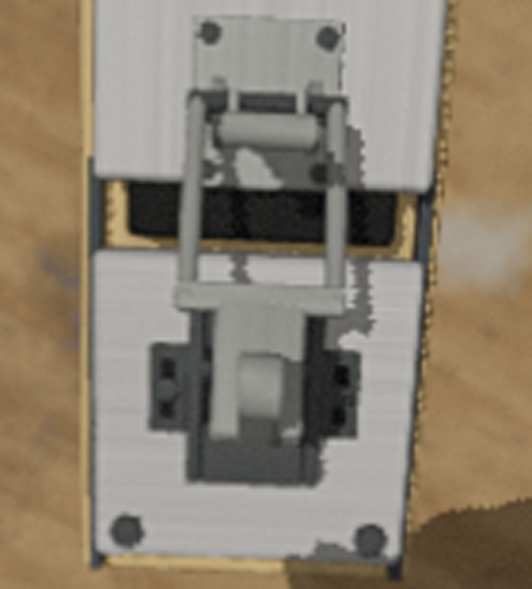

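The crop shows the claw lying straight on the middle line, fin at crop (262,385), and the keeper's guard end (the +x end) at crop row about 483. I'll measure the guard's end and the board's end next.

```bash
cat >> h.py <<'E'
yaw=np.radians(22.7);AX=np.array([-np.cos(yaw),-np.sin(yaw)]);AY=np.array([np.sin(yaw),-np.cos(yaw)])
def bx(P): return np.array([P[0]*AX[0]+P[1]*AX[1],P[0]*AY[0]+P[1]*AY[1],P[2]])*1000
E
python3 - <<'E'
from h import *
import pickle
p,d,cm=pickle.load(open('w1.pkl','rb'))
for u in (268,272,280,288,293):
    print(u,[(v,*bx(pt(cm,d,u,v)).round(1)[[0,2]],int(p[v,u].mean())) for v in range(170,212,2)])
for u in (258,308,302):
    print(u,[(v,*bx(pt(cm,d,u,v)).round(1),int(p[v,u].mean())) for v in range(138,176,3)])
E
```

```text
268 [(170, np.float64(-451.3), np.float64(67.9), 64), (172, np.float64(-448.7), np.float64(67.8), 61), (174, np.float64(-446.2), np.float64(68.0), 65), (176, np.float64(-443.9), np.float64(69.0), 63), (178, np.float64(-441.3), np.float64(68.6), 65), (180, np.float64(-438.7), np.float64(68.5), 63), (182, np.float64(-436.1), np.float64(68.3), 144), (184, np.float64(-428.8), np.float64(49.7), 175), (186, np.float64(-426.0), np.float64(49.2), 170), (188, np.float64(-423.2), np.float64(49.2), 170), (190, np.float64(-420.5), np.float64(49.5), 170), (192, np.float64(-417.9), np.float64(49.8), 169), (194, np.float64(-414.9), np.float64(49.2), 175), (196, np.float64(-412.0), np.float64(49.0), 171), (198, np.float64(-409.2), np.float64(49.0), 173), (200, np.float64(-406.5), np.float64(49.4), 161), (202, np.float64(-391.2), np.float64(9.9), 158), (204, np.float64(-388.8), np.float64(12.1), 138), (206, np.float64(-382.0), np.float64(1.2), 122), (208, np.float64(-378.3), np.float64(-0.3), 124), (210, np.float64(-374.6), np.float64(-1.4), 122)]
272 [(170, np.float64(-464.6), np.float64(133.8), 98)
[... 6122 characters left out ...]
oat64(50.3), 104), (147, np.float64(-479.3), np.float64(261.8), np.float64(50.6), 53), (150, np.float64(-475.7), np.float64(262.0), np.float64(52.2), 40), (153, np.float64(-472.0), np.float64(262.1), np.float64(53.0), 32), (156, np.float64(-467.9), np.float64(262.5), np.float64(51.2), 32), (159, np.float64(-464.7), np.float64(262.4), np.float64(55.3), 38), (162, np.float64(-460.8), np.float64(262.8), np.float64(54.5), 31), (165, np.float64(-456.4), np.float64(263.2), np.float64(51.7), 25), (168, np.float64(-452.8), np.float64(263.3), np.float64(53.4), 33), (171, np.float64(-448.1), np.float64(263.9), np.float64(49.2), 184), (174, np.float64(-444.1), np.float64(264.2), np.float64(49.1), 175)]
```

```bash
python3 -m crank '[{"dp":[0,0,0],"delta_rot":[0,0,0.006],"fingers":0.1},{"dp":[-0.04,0.047,0.01],"delta_rot":[0,0,0],"fingers":0.1},{"dp":[-0.04,0.047,0.01],"delta_rot":[0,0,0],"fingers":0.1},{"dp":[-0.04,0.047,0.01],"delta_rot":[0,0,0],"fingers":0.1},{"dp":[0,0,0],"delta_rot":[0,0,0],"fingers":0.1},{"dp":[0,0,0],"delta_rot":[0,0,0],"fingers":0.1}]'
python3 - <<'E'
from h import *
import pickle
cm=manip.camera_model('wrist');p,d=manip.snapshot('wrist');pickle.dump((p,d,cm),open('w2.pkl','wb'))
go([.5339,-.0324,.26],22.7)
v,u=np.mgrid[0:420,0:560]
# crop around keeper: project X=-460,Y=236,z=68 by brute nearest
def proj(Pw):
    c=rot(cm['attitude']).T@(np.array(Pw)-cm['origin']);x=c[0]/-c[2];y=-c[1]/-c[2];k=1+cm['k1']*(x*x+y*y)
    return cm['fx']*x*k+cm['cx'],cm['fy']*y*k+cm['cy']
w=lambda X,Y,z:np.r_[(X*AX+Y*AY)/1000,z/1000]
cu,cv_=map(int,proj(w(-460,236,68)));print(cu,cv_)
save('c4',cv2.resize(p[max(cv_-50,0):cv_+45,cu-65:cu+65],None,fx=6,fy=6,interpolation=cv2.INTER_CUBIC))
print('origin',cu-65,max(cv_-50,0))
for X in (-474,-470.5,-457,-436): print(X,[np.round((np.array(proj(w(X,Y,68)))-[cu-65,max(cv_-50,0)])*6) for Y in(219,253)])
E
```

```text
t: 2.32
tcp_pos: [0.4685, -0.1387, 0.3436]
tool_rot: [0.981, 0.195, -0.0, -0.0]
force: [-0.8, -0.1, 0.4]
finger_gap: 0.553
gripper_force: 0.0
tcp [ 0.4688 -0.1377  0.3438] yaw 22.61 tilt [-0.     0.001 -1.   ]
dp total units [ 0.2012 -0.1443  0.1678] mm [100.6 -72.1  83.9]
rot units [-0.0001 -0.     -0.0002]
216 112
origin 151 62
-474 [array([296., 225.]), array([478., 222.])]
-470.5 [array([297., 244.]), array([479., 242.])]
-457 [array([303., 319.]), array([482., 318.])]
-436 [array([312., 433.]), array([488., 432.])]
```

View pics/c4.png

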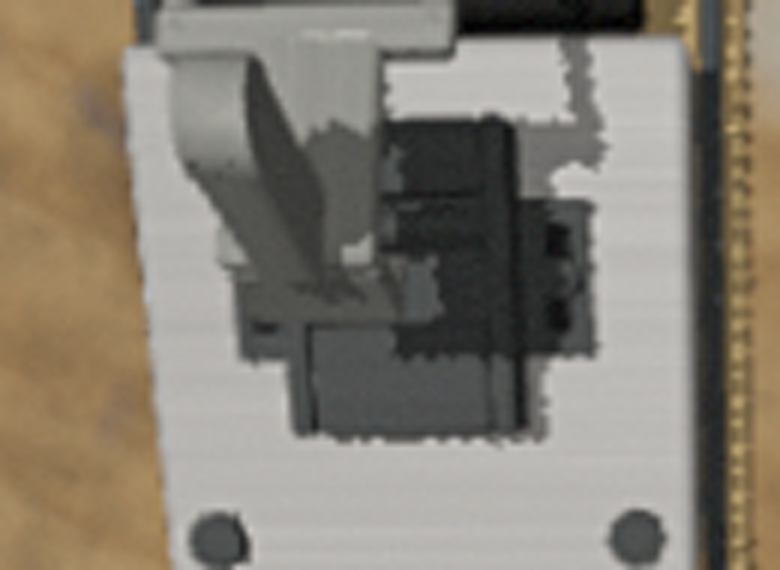

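The keeper spans crop rows 118 to 435, and the rod looks to be at rows 195–245 (columns 390–485), in shadow. I'll check the brightness profile and depth.

Run:
```python
from h import *
import pickle
p,d,cm=pickle.load(open('w2.pkl','rb'))
for v in range(80,138):
    pr=[bx(pt(cm,d,u,v)) for u in(222,225,228)]
    print(v,'crop',(v-62)*6,p[v,218:231].mean().round(1),[tuple(q.round(1)[[0,2]].tolist()) for q in pr],bx(onz(cm,225,v+.5,.065))[:2].round(1))
```

```text
80 crop 108 181.1 [(-495.5, 50.5), (-495.6, 49.4), (-495.8, 47.5)] [-493.7  247.2]
81 crop 114 128.9 [(-493.4, 62.0), (-493.4, 62.4), (-493.3, 63.1)] [-492.6  247.2]
82 crop 120 49.3 [(-492.3, 62.7), (-492.5, 60.3), (-492.3, 62.3)] [-491.6  247.1]
83 crop 126 38.6 [(-491.3, 62.8), (-491.2, 63.1), (-491.3, 61.9)] [-490.5  247.1]
84 crop 132 42.5 [(-490.3, 61.9), (-490.2, 62.5), (-490.1, 63.3)] [-489.5  247. ]
85 crop 138 43.2 [(-489.2, 63.0), (-489.2, 61.8), (-489.2, 61.9)] [-488.5  247. ]
86 crop 144 43.5 [(-488.2, 62.4), (-488.1, 62.9), (-488.1, 62.7)] [-487.4  246.9]
87 crop 150 44.7 [(-487.1, 62.1), (-487.0, 63.2), (-487.0, 62.6)] [-486.4  246.9]
88 crop 156 43.2 [(-486.1, 61.7), (-485.9, 64.0), (-486.0, 62.1)] [-485.3  246.8]
89 crop 162 41.8 [(-484.9, 63.6), (-484.9, 62.9), (-484.8, 64.4)] [-484.3  246.7]
90 crop 168 42.2 [(-484.0, 61.9), (-483.9, 62.7), (-483.9, 62.4)] [-483.2  246.7]
91 crop 174 43.5 [(-482.8, 64.1), (-482.8, 63.8), (-482.8, 62.3)] [-482.2  246.6]
92 crop 180 43.2 [(-481.8, 62.5), (-481.7, 64.0), (-481.7, 63.3)] [-481.1  246.6]
93 crop 186 38.6 [(-480.8, 62.6)
[... 2996 characters left out ...]
, (-441.5, 67.2)] [-440.9  244.3]
130 crop 408 78.6 [(-440.4, 67.1), (-440.5, 68.2), (-440.4, 66.8)] [-439.7  244.3]
131 crop 414 79.1 [(-439.4, 68.5), (-439.3, 67.7), (-439.3, 67.5)] [-438.6  244.2]
132 crop 420 78.2 [(-438.3, 67.9), (-438.3, 68.7), (-438.3, 69.1)] [-437.5  244.1]
133 crop 426 71.8 [(-437.0, 66.3), (-437.1, 67.9), (-437.1, 68.4)] [-436.3  244.1]
134 crop 432 77.8 [(-436.0, 67.8), (-435.8, 65.8), (-435.9, 66.4)] [-435.2  244. ]
135 crop 438 144.9 [(-433.4, 49.3), (-433.5, 50.4), (-433.3, 49.0)] [-434.1  243.9]
136 crop 444 184.8 [(-432.3, 50.3), (-432.2, 49.2), (-432.2, 50.1)] [-432.9  243.9]
137 crop 450 183.0 [(-430.9, 48.0), (-431.0, 49.5), (-431.0, 49.2)] [-431.8  243.8]
```

```bash
python3 -m crank '[{"dp":[0.067,-0.048,0],"delta_rot":[0,0,0],"fingers":0.1},{"dp":[0.067,-0.048,0],"delta_rot":[0,0,0],"fingers":0.1},{"dp":[0.067,-0.048,0],"delta_rot":[0,0,0],"fingers":0.1},{"dp":[0,0,0.05],"delta_rot":[0,0,0],"fingers":0},{"dp":[0,0,0.05],"delta_rot":[0,0,0],"fingers":0},{"dp":[0,0,0.04],"delta_rot":[0,0,0],"fingers":0},{"dp":[0,0,0],"delta_rot":[0,0,0],"fingers":0},{"dp":[0,0,0],"delta_rot":[0,0,0],"fingers":0}]'
python3 - <<'E'
from h import *
import pickle
cm=manip.camera_model('wrist');p,d=manip.snapshot('wrist');pickle.dump((p,d,cm),open('w3.pkl','wb'));save('w3',p)
s=manip.sense();print(s['t'],bx(s['tcp_pos']).round(1));go([.5339,-.0324,.218],22.7)
E
```

```text
t: 3.03
tcp_pos: [0.5335, -0.0305, 0.2734]
tool_rot: [0.98, 0.198, -0.001, -0.001]
force: [0.1, -0.2, 0.2]
finger_gap: 0.499
gripper_force: 0.0
3.0833 [-481.   234.8  274.6]
tcp [ 0.5343 -0.031   0.2746] yaw 22.86 tilt [ 0.001  0.    -1.   ]
dp total units [-0.0019  0.0022  0.1131] mm [-1.   1.1 56.6]
rot units [ 0.     -0.0001  0.0005]
```

View pics/w3.png

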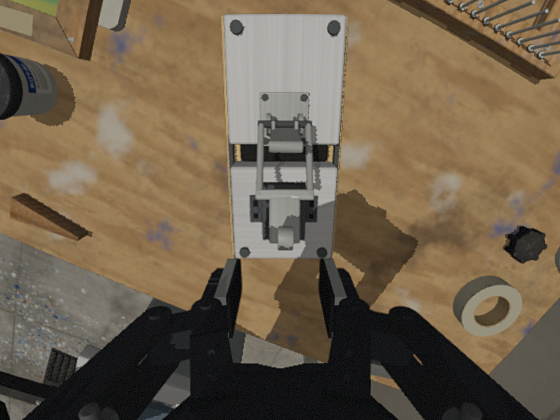

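The fin is at (286,238), between the finger lines at columns 240 and 322, so I can descend.

```bash
python3 - <<'E'
from h import *
import pickle
p,d,cm=pickle.load(open('w3.pkl','rb'))
Q=np.array([bx(pt(cm,d,u,v)) for v in range(185,262) for u in range(255,320) if d[v,u]>0])
f=Q[Q[:,2]>150];f=f[f[:,0]>-510]
print('fin',len(f),np.percentile(f,[3,50,97],axis=0).round(1))
E
python3 -m crank '[{"dp":[0,0.002,0.06],"delta_rot":[0,0,0],"fingers":0},{"dp":[0,0,0.053],"delta_rot":[0,0,0],"fingers":0},{"dp":[0,0,0],"delta_rot":[0,0,0],"fingers":0},{"dp":[0,0,0],"delta_rot":[0,0,0],"fingers":0}]'
```

```text
fin 391 [[-491.9  231.5  166.4]
 [-487.3  236.   174.3]
 [-477.9  240.9  176.3]]
t: 3.42
tcp_pos: [0.5345, -0.0326, 0.2181]
tool_rot: [0.98, 0.198, -0.0, -0.0]
force: [0.7, -0.4, 1.1]
finger_gap: 0.501
gripper_force: 0.0
```

```bash
python3 -m crank '[{"dp":[0,0,0],"delta_rot":[0,0,0],"fingers":-1},{"dp":[0,0,0],"delta_rot":[0,0,0],"fingers":-1},{"dp":[0,0,0],"delta_rot":[0,0,0],"fingers":-1},{"dp":[0,0,0],"delta_rot":[0,0,0],"fingers":-1},{"dp":[0,0,0],"delta_rot":[0,0,0],"fingers":-1},{"dp":[0,0,0],"delta_rot":[0,0,0],"fingers":-1},{"dp":[0,0,0],"delta_rot":[0,0,0],"fingers":-1},{"dp":[0,0,0],"delta_rot":[0,0,0],"fingers":-1}]' 35
python3 - <<'E'
from h import *
s=manip.sense();print(bx(s['tcp_pos']).round(1),s['force'].round(1))
E
```

```text
t: 4.08
tcp_pos: [0.5351, -0.033, 0.219]
tool_rot: [0.98, 0.198, 0.001, 0.001]
force: [-2.4, -2.2, 7.0]
finger_gap: 0.11
gripper_force: 39.0
[-481.   236.9  219. ] [-2.4 -2.2  7. ]
```

```bash
python3 -m crank '[{"dp":[-0.008,0,0.016],"delta_rot":[0,0,0],"fingers":-1},{"dp":[-0.008,0,0.016],"delta_rot":[0,0,0],"fingers":-1},{"dp":[-0.009,0,0.017],"delta_rot":[0,0,0],"fingers":-1},{"dp":[-0.009,0,0.017],"delta_rot":[0,0,0],"fingers":-1},{"dp":[0,0,0],"delta_rot":[0,0,0],"fingers":-1},{"dp":[0,0,0],"delta_rot":[0,0,0],"fingers":-1},{"dp":[0,0,0],"delta_rot":[0,0,0],"fingers":-1}]'
python3 - <<'E'
from h import *
import pickle
cm=manip.camera_model('wrist');p,d=manip.snapshot('wrist');pickle.dump((p,d,cm),open('w4.pkl','wb'))
s=manip.sense();print(s['t'],bx(s['tcp_pos']).round(1),s['force'].round(1))
p2,d2=manip.snapshot('side');pickle.dump((p2,d2,manip.camera_model('side')),open('s4.pkl','wb'))
a=cv2.resize(p[170:300,200:360],(800,650))[:590];save('c5',a)
b=cv2.resize(p2[170:260,205:330],None,fx=6,fy=6,interpolation=cv2.INTER_CUBIC);save('c6',b)
Q=np.array([bx(pt(cm,d,u,v)) for v in range(60,290) for u in range(240,330) if d[v,u]>0])
f=Q[(Q[:,2]>148)&(Q[:,2]<165)&(Q[:,0]<-500)];print('lever top',len(f),np.percentile(f,[3,50,97],axis=0).round(1) if len(f) else '')
E
```

```text
t: 4.67
tcp_pos: [0.5187, -0.0396, 0.1848]
tool_rot: [0.98, 0.198, -0.0, 0.001]
force: [-2.5, -5.2, 1.6]
finger_gap: 0.108
gripper_force: 41.7
4.7167 [-463.2  236.7  184.8] [-1.2 -4.1  2.7]
lever top 1657 [[-554.1  226.5  150.8]
 [-550.4  236.6  153.7]
 [-546.7  246.8  155.3]]
```

View pics/c5.png

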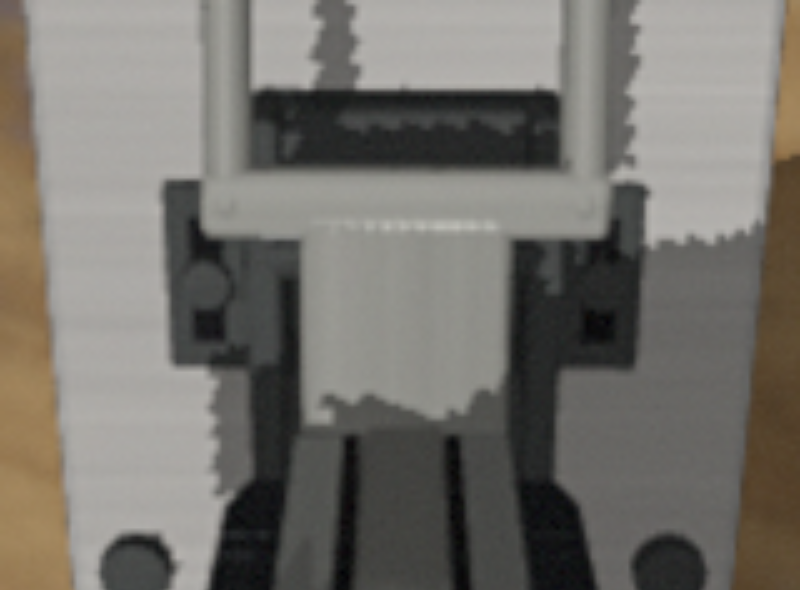

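View pics/c6.png

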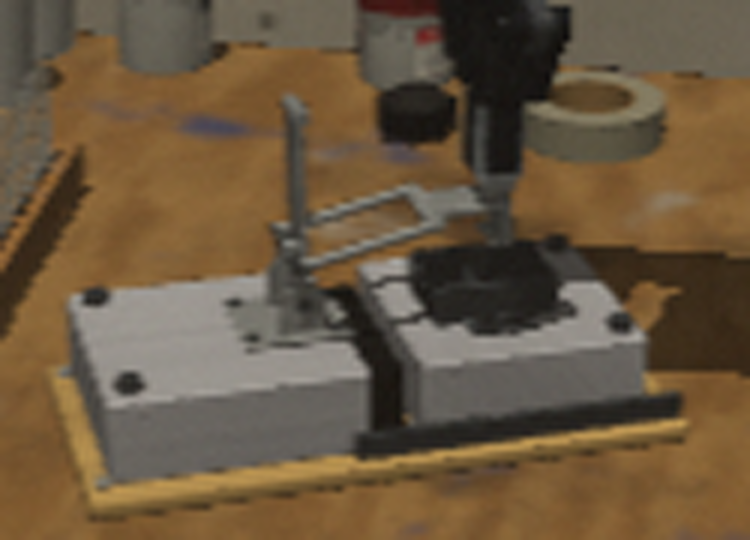

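The crops show the claw lowered nearly level with the lever upright and the hook just above the keeper. The crossbar is at crop rows 175–235 and the plate below it. I'll use the crossbar and plate, which are rigid with the claw, to locate the foot.

Run:
```python
from h import *
import pickle
for n,v0,v1 in (('w3',150,262),('w4',175,262)):
    p,d,cm=pickle.load(open(n+'.pkl','rb'))
    print(n)
    for v in range(v0,v1,2):
        us=[u for u in range(255,325) if d[v,u]>0]
        q=np.array([bx(pt(cm,d,u,v)) for u in us])
        c=q[(abs(q[:,1]-236)<8)&(q[:,2]>74)]; s=q[(abs(abs(q[:,1]-236)-17)<2)&(q[:,2]>74)]; w=q[q[:,2]>74]
        f=lambda c:(np.median(c,axis=0).round(1)[[0,2]].tolist(),len(c)) if len(c)>1 else None
        print(v,'mid',f(c),'sides',f(s), 'Yrange',(w[:,1].min().round(),w[:,1].max().round()) if len(w) else None)
```

```text
w3
150 mid ([-539.2, 153.0], 25) sides ([-532.4, 100.4], 6) Yrange (np.float64(214.0), np.float64(258.0))
152 mid ([-537.8, 152.3], 24) sides ([-531.0, 103.2], 5) Yrange (np.float64(214.0), np.float64(258.0))
154 mid None sides ([-529.6, 103.8], 5) Yrange (np.float64(214.0), np.float64(258.0))
156 mid None sides ([-528.1, 104.9], 4) Yrange (np.float64(214.0), np.float64(258.0))
158 mid None sides ([-526.6, 105.3], 4) Yrange (np.float64(213.0), np.float64(258.0))
160 mid None sides ([-525.1, 106.3], 4) Yrange (np.float64(213.0), np.float64(258.0))
162 mid None sides ([-523.6, 107.2], 4) Yrange (np.float64(214.0), np.float64(259.0))
164 mid None sides ([-522.3, 108.7], 4) Yrange (np.float64(214.0), np.float64(259.0))
166 mid None sides ([-520.8, 109.4], 4) Yrange (np.float64(214.0), np.float64(259.0))
168 mid None sides ([-519.3, 110.4], 4) Yrange (np.float64(214.0), np.float64(259.0))
170 mid None sides ([-518.0, 111.5], 5) Yrange (np.float64(214.0), np.float64(259.0))
172 mid None sides ([-516.5, 112.4], 5) Yrange (np.float64(214.0), np.float64(259.0))
174 mid None sides ([-515.1, 11
[... 6897 characters left out ...]
.0))
247 mid ([-471.5, 101.7], 27) sides None Yrange (np.float64(225.0), np.float64(248.0))
249 mid ([-470.3, 101.8], 28) sides None Yrange (np.float64(225.0), np.float64(248.0))
251 mid ([-469.1, 101.9], 28) sides None Yrange (np.float64(225.0), np.float64(248.0))
253 mid ([-467.7, 101.8], 28) sides None Yrange (np.float64(225.0), np.float64(248.0))
255 mid ([-466.6, 102.1], 28) sides None Yrange (np.float64(225.0), np.float64(248.0))
257 mid ([-467.3, 105.9], 30) sides None Yrange (np.float64(225.0), np.float64(247.0))
259 mid ([-467.4, 108.4], 30) sides None Yrange (np.float64(225.0), np.float64(247.0))
261 mid ([-467.8, 111.4], 30) sides None Yrange (np.float64(225.0), np.float64(247.0))
```

The claw is nearly level (rise 0.035), with the foot at about X -459, z 78 and the gap centre at X -463.5. Fed down with the tool's X held, the foot will swing back over the gap.

```bash
python3 -m crank '[{"dp":[0,0,0.004],"delta_rot":[0,0,0],"fingers":-1},{"dp":[0,0,0.004],"delta_rot":[0,0,0],"fingers":-1},{"dp":[0,0,0.004],"delta_rot":[0,0,0],"fingers":-1},{"dp":[0,0,0],"delta_rot":[0,0,0],"fingers":-1},{"dp":[0,0,0],"delta_rot":[0,0,0],"fingers":-1}]'
cat > chk.py <<'E'
from h import *
cm=manip.camera_model('wrist');p,d=manip.snapshot('wrist')
s=manip.sense();g=bx(s['tcp_pos'])-[0,0,54]
def col(v,Yw,zmin=80):
    q=np.array([bx(pt(cm,d,u,v)) for u in range(262,312) if d[v,u]>0]);q=q[(abs(q[:,1]-236)<Yw)&(q[:,2]>zmin)]
    return np.median(q,axis=0) if len(q)>4 else None
C=[c for c in (col(v,8) for v in range(205,300)) if c is not None]
C=np.array(C); 
i=np.argmax(np.diff(C[:,2])>1.5) # jump to fin
pl=C[max(i-14,0):i+1]
k=np.polyfit(pl[:,0],pl[:,2],1);phi=np.arctan(k[0]);fx=pl[-1,0]+.7;fz=np.polyval(k,fx)
foot=np.array([fx,fz])+np.array([[np.cos(phi),-np.sin(phi)],[np.sin(phi),np.cos(phi)]])@np.array([7.,-24.])
Q=np.array([bx(pt(cm,d,u,v)) for v in range(20,230) for u in range(262,312) if d[v,u]>0])
L=Q[(Q[:,2]>145)&(Q[:,2]<165)&(Q[:,0]<-490)]
print('t',s['t'],'grip',g.round(1),'F box',(np.r_[AX@s['force'][:2],AY@s['force'][:2],s['force'][2]]).round(1),'phi',phi.round(3),'foot',foot.round(1),'finbase',fx.round(1),fz.round(1),'lever',np.median(L,axis=0).round(1) if len(L) else '')
E
python3 chk.py
```

```text
t: 5.18
tcp_pos: [0.5191, -0.0395, 0.1793]
tool_rot: [0.98, 0.198, 0.0, 0.001]
force: [-2.1, -3.8, 4.1]
finger_gap: 0.111
gripper_force: 42.2
t 5.2333 grip [-463.6  236.7  125.2] F box [3.2 3.2 4.6] phi 0.098 foot [-457.8   74.3] finbase -467.1 97.5 lever [-559.6  237.8  153.2]
```

```bash
sed -i 's/^pl=C.*/pl=C[max(i-22,0):i-1]/; s/fx=pl\[-1,0\]+.7/fx=C[i,0]/' chk.py; echo "print(C[max(i-24,0):i+5,::2].round(1).tolist(), L.shape, np.percentile(L,[5,95],axis=0).round(1).tolist())" >> chk.py; python3 chk.py
```

```text
t 5.2833 grip [-463.6  236.7  125.3] F box [4.  2.6 5. ] phi -0.017 foot [-461.2   72.7] finbase -467.8 96.8 lever [-559.6  237.8  153.2]
[[-481.9, 97.2], [-481.1, 96.7], [-480.6, 97.0], [-479.9, 96.9], [-479.5, 97.3], [-478.8, 97.0], [-478.2, 97.1], [-477.4, 96.8], [-476.9, 97.0], [-476.3, 96.9], [-475.7, 97.0], [-475.0, 96.9], [-474.4, 97.0], [-473.7, 97.0], [-473.1, 96.9], [-472.6, 97.2], [-471.8, 96.9], [-471.3, 97.0], [-470.4, 96.7], [-469.8, 96.7], [-469.4, 97.1], [-468.5, 96.8], [-467.9, 96.8], [-468.0, 98.2], [-467.8, 99.0], [-468.5, 101.6], [-468.5, 102.7], [-468.7, 104.4], [-468.6, 105.2]] (1358, 3) [[-563.2, 231.1, 151.1], [-556.5, 244.5, 154.7]]
```

```bash
sed -i '$d' chk.py; python3 -m crank '[{"dp":[0,0,0.003],"delta_rot":[0,0,0],"fingers":-1},{"dp":[-0.001,0,0.003],"delta_rot":[0,0,0],"fingers":-1},{"dp":[-0.001,0,0.003],"delta_rot":[0,0,0],"fingers":-1},{"dp":[-0.001,0,0.002],"delta_rot":[0,0,0],"fingers":-1},{"dp":[-0.001,0,0.002],"delta_rot":[0,0,0],"fingers":-1},{"dp":[0,0,0],"delta_rot":[0,0,0],"fingers":-1},{"dp":[0,0,0],"delta_rot":[0,0,0],"fingers":-1}]'
python3 chk.py
```

```text
t: 5.87
tcp_pos: [0.5178, -0.04, 0.1727]
tool_rot: [0.98, 0.198, 0.001, 0.001]
force: [0.0, -4.1, 4.7]
finger_gap: 0.11
gripper_force: 42.2
t 5.9167 grip [-462.2  236.8  118.7] F box [2.1 2.4 5.4] phi -0.043 foot [-461.8   66.9] finbase -467.7 91.2 lever [-561.9  237.8  152.9]
```

```bash
python3 -m crank '[{"dp":[0,0,0.003],"delta_rot":[0,0,0],"fingers":-1},{"dp":[0,0,0.003],"delta_rot":[0,0,0],"fingers":-1},{"dp":[-0.001,0,0.003],"delta_rot":[0,0,0],"fingers":-1},{"dp":[0,0,0],"delta_rot":[0,0,0],"fingers":-1},{"dp":[0,0,0],"delta_rot":[0,0,0],"fingers":-1}]'
python3 chk.py
```

```text
t: 6.33
tcp_pos: [0.517, -0.0404, 0.1679]
tool_rot: [0.98, 0.198, 0.001, 0.001]
force: [-0.8, -4.2, 4.2]
finger_gap: 0.111
gripper_force: 41.8
t 6.3833 grip [-461.3  236.7  113.8] F box [3.  4.  5.1] phi -0.062 foot [-461.7   62.6] finbase -467.3 86.9 lever [-562.3  237.5  152.8]
```

```bash
python3 -m crank '[{"dp":[-0.001,0,0.003],"delta_rot":[0,0,0],"fingers":-1},{"dp":[-0.001,0,0.003],"delta_rot":[0,0,0],"fingers":-1},{"dp":[-0.001,0,0.003],"delta_rot":[0,0,0],"fingers":-1},{"dp":[-0.001,0,0.003],"delta_rot":[0,0,0],"fingers":-1},{"dp":[0,0,0],"delta_rot":[0,0,0],"fingers":-1},{"dp":[0,0,0],"delta_rot":[0,0,0],"fingers":-1}]'
python3 chk.py
```

```text
t: 6.88
tcp_pos: [0.5155, -0.0409, 0.1614]
tool_rot: [0.98, 0.198, 0.001, 0.0]
force: [3.5, -3.1, 1.9]
finger_gap: 0.105
gripper_force: 41.0
t 6.9333 grip [-459.8  236.7  107.4] F box [-2.6  4.1  1.9] phi -0.083 foot [-461.8   56.9] finbase -466.8 81.4 lever [-560.8  237.4  152.8]
```

```bash
python3 -m crank '[{"dp":[-0.001,0,0.002],"delta_rot":[0,0,0],"fingers":-1},{"dp":[0,0,0.002],"delta_rot":[0,0,0],"fingers":-1},{"dp":[0,0,0],"delta_rot":[0,0,0],"fingers":-1},{"dp":[0,0,0],"delta_rot":[0,0,0],"fingers":-1},{"dp":[0,0,0],"delta_rot":[0,0,0],"fingers":-1},{"dp":[0,0,0],"delta_rot":[0,0,0],"fingers":-1}]'
python3 chk.py
```

```text
t: 7.43
tcp_pos: [0.5147, -0.0412, 0.1594]
tool_rot: [0.98, 0.198, 0.001, 0.0]
force: [4.7, -4.2, 1.8]
finger_gap: 0.112
gripper_force: 40.9
t 7.4833 grip [-458.9  236.6  105.4] F box [-3.7  3.7  1.1] phi 0.045 foot [-458.4   57.8] finbase -466.5 81.4 lever [-559.2  237.3  153.1]
```

```bash
python3 -m crank '[{"dp":[0.003,0,0],"delta_rot":[0,0,0],"fingers":-1},{"dp":[0.003,0,0],"delta_rot":[0,0,0],"fingers":-1},{"dp":[0.003,0,0],"delta_rot":[0,0,0],"fingers":-1},{"dp":[0.003,0,0],"delta_rot":[0,0,0],"fingers":-1},{"dp":[0,0,0],"delta_rot":[0,0,0],"fingers":-1},{"dp":[0,0,0],"delta_rot":[0,0,0],"fingers":-1}]'
python3 chk.py
```

```text
t: 7.98
tcp_pos: [0.5178, -0.0397, 0.159]
tool_rot: [0.98, 0.199, -0.003, 0.0]
force: [0.2, -8.3, 3.1]
finger_gap: 0.109
gripper_force: 41.1
t 8.0333 grip [-462.4  236.5  105. ] F box [4.4 7.4 3.2] phi 0.039 foot [-461.3   57.6] finbase -469.3 81.3 lever
```

```bash
python3 -m crank '[{"dp":[0,0,0],"delta_rot":[0,0,0],"fingers":-1},{"dp":[0,0,0],"delta_rot":[0,0,0],"fingers":-1}]'; echo "print(C[::2,::2].round(1).tolist(), np.diff(C[:,2]).max(),i)
for zz in ((100,165),): 
    q=Q[(Q[:,2]>105)&(Q[:,0]<-500)];print(len(q),np.percentile(q,[2,50,98],axis=0).round(1).tolist() if len(q) else '')" >> chk.py; python3 chk.py
```

```text
t: 8.2
tcp_pos: [0.5178, -0.0397, 0.159]
tool_rot: [0.98, 0.199, -0.002, 0.0]
force: [-0.5, -8.8, 2.8]
finger_gap: 0.111
gripper_force: 41.1
t 8.25 grip [-462.3  236.4  105. ] F box [5.4 7.9 2.8] phi 0.021 foot [-461.6   57.4] finbase -469.1 81.2 lever 
[[-498.7, 84.2], [-497.5, 84.1], [-496.4, 83.8], [-495.1, 83.6], [-494.0, 83.4], [-492.7, 83.1], [-491.6, 83.1], [-490.3, 82.6], [-489.0, 82.2], [-487.8, 82.0], [-486.5, 81.7], [-485.3, 81.6], [-483.9, 81.1], [-482.8, 81.3], [-481.4, 80.8], [-480.1, 80.7], [-478.9, 80.5], [-477.6, 80.3], [-476.2, 80.2], [-470.3, 80.6], [-469.9, 82.4], [-469.5, 83.9], [-469.5, 86.2], [-469.3, 88.0], [-468.8, 89.4], [-468.5, 90.9], [-468.1, 92.4], [-468.0, 94.4], [-467.6, 95.7], [-467.3, 97.1], [-467.1, 98.8], [-466.8, 100.2], [-466.7, 101.9], [-466.6, 103.5], [-466.2, 104.7], [-465.6, 105.5], [-465.7, 107.3], [-465.1, 108.2], [-465.3, 110.1], [-464.6, 110.8], [-464.7, 112.4], [-464.0, 113.0], [-463.8, 114.3], [-463.0, 114.7]] 1.7399255497730763 43
2661 [[-569.2, 229.7, 106.5], [-565.2, 237.5, 124.5], [-559.5, 245.7, 137.6]]
```

The plate fit gives a rise of -0.18, with the foot at X -467.6 and 4.4 mm above the half. It sits in the gap about 2.6 mm short of the catch.

```bash
sed -i '/^print(C\[::2/,$d' chk.py; sed -i 's/^i=np.*/i=np.argmax(np.diff(C[:,0])>-0.05)/; s/^pl=C.*/pl=C[max(i-25,0):i-4]/; s/fx=C\[i,0\]/fx=C[i,0]/' chk.py
python3 -m crank '[{"dp":[0.003,0,0],"delta_rot":[0,0,0],"fingers":-1},{"dp":[0.003,0,0],"delta_rot":[0,0,0],"fingers":-1},{"dp":[0.003,0,0],"delta_rot":[0,0,0],"fingers":-1},{"dp":[0,0,0],"delta_rot":[0,0,0],"fingers":-1},{"dp":[0,0,0],"delta_rot":[0,0,0],"fingers":-1}]'; python3 chk.py
```

```text
t: 8.67
tcp_pos: [0.5208, -0.0383, 0.1583]
tool_rot: [0.98, 0.199, -0.004, 0.0]
force: [-0.4, -11.0, 0.1]
finger_gap: 0.109
gripper_force: 40.8
t 8.7167 grip [-465.7  236.4  104.3] F box [ 4.7  9.5 -0.4] phi 0.604 foot [-482.4   59.7] finbase -501.7 75.5 lever
```

```bash
sed -i 's/^i=np.*/i=np.argmin(C[:,2])/; s/^pl=C.*/pl=C[max(i-28,0):i-3]/' chk.py; sed -i 's/;fx=C\[i,0\];.*/;fr=C[(C[:,2]>C[i,2]+4)\&(C[:,2]<C[i,2]+20)];kf=np.polyfit(fr[:,2],fr[:,0],1);fz=C[i,2];fx=np.polyval(kf,fz);phi=-np.arctan(kf[0]);print("plate phi",np.arctan(k[0]).round(3))/' chk.py; python3 chk.py
python3 - <<'E'
from h import *
cm=manip.camera_model('wrist');p,d=manip.snapshot('wrist')
# rod & guard: columns left of claw at Y~221..224
for u in (250,252,254,256,310,312,314):
    q=np.array([bx(pt(cm,d,u,v)) for v in range(180,330) if d[v,u]>0])
    q=q[(q[:,2]<75)&(q[:,2]>48)]
    print(u,q[::3].round(0).astype(int).tolist())
E
```

```text
plate phi -0.191
t 8.7667 grip [-465.7  236.3  104.3] F box [ 6.  10.  -0.2] phi -0.174 foot [-470.6   55.3] finbase -473.4 80.1 lever 
250 [[-507, 217, 49], [-504, 217, 48], [-503, 217, 50], [-501, 217, 49], [-499, 217, 50], [-496, 216, 49], [-490, 218, 67], [-488, 218, 67], [-486, 218, 68], [-484, 218, 67], [-482, 218, 68], [-480, 218, 68], [-478, 218, 68], [-476, 218, 68], [-474, 218, 68], [-472, 218, 68], [-470, 218, 68], [-468, 217, 67], [-466, 217, 68], [-464, 217, 68], [-462, 217, 68], [-460, 217, 68], [-458, 217, 67]]
252 [[-506, 218, 48], [-505, 218, 50], [-503, 218, 49], [-501, 218, 50], [-499, 218, 49], [-497, 218, 49], [-495, 218, 49], [-488, 219, 66], [-487, 219, 66], [-485, 219, 68], [-484, 219, 68], [-482, 219, 68], [-480, 219, 68], [-478, 219, 68], [-475, 219, 67], [-474, 219, 68], [-471, 219, 67], [-470, 219, 68], [-467, 219, 67], [-465, 219, 67], [-463, 219, 67], [-461, 219, 68], [-459, 219, 68], [-457, 218, 67]]
254 [[-507, 219, 51], [-505, 219, 50], [-503, 219, 51], [-501, 219, 49], [-499, 219, 49], [-496, 219, 49], [-488, 220, 62], [-487, 220, 63], [-484, 220, 62
[... 1209 characters left out ...]
-486, 254, 68], [-484, 254, 68], [-482, 255, 68], [-481, 255, 68], [-478, 255, 68], [-477, 255, 68], [-475, 255, 68], [-473, 255, 69], [-470, 255, 67], [-468, 255, 67], [-466, 255, 67], [-464, 255, 67], [-462, 255, 68], [-461, 256, 68], [-458, 256, 68], [-456, 256, 68]]
314 [[-507, 257, 48], [-505, 257, 49], [-503, 257, 49], [-501, 257, 50], [-499, 257, 49], [-497, 257, 50], [-495, 257, 50], [-490, 255, 68], [-488, 255, 68], [-486, 256, 68], [-484, 256, 68], [-483, 256, 68], [-481, 256, 68], [-479, 256, 68], [-476, 256, 67], [-475, 256, 68], [-473, 256, 69], [-471, 256, 69], [-468, 256, 67], [-467, 256, 68], [-464, 257, 68], [-462, 257, 68], [-460, 257, 68], [-458, 257, 68], [-455, 257, 68]]
```

The foot is at X -470.6, 5.3 mm above the half. That is the catch position behind the rod, so I'll release and rise.

```bash
python3 -m crank '[{"dp":[0,0,0],"delta_rot":[0,0,0],"fingers":-0.3},{"dp":[0,0,0],"delta_rot":[0,0,0],"fingers":-0.3},{"dp":[0,0,0],"delta_rot":[0,0,0],"fingers":-0.3},{"dp":[0,0,0],"delta_rot":[0,0,0],"fingers":-0.3},{"dp":[0,0,-0.06],"delta_rot":[0,0,0],"fingers":-0.3},{"dp":[0,0,-0.08],"delta_rot":[0,0,0],"fingers":-0.3},{"dp":[0,0,-0.08],"delta_rot":[0,0,0],"fingers":-1},{"dp":[0,0,0],"delta_rot":[0,0,0],"fingers":-1},{"dp":[0,0,0],"delta_rot":[0,0,0],"fingers":-1}]'
python3 chk.py
python3 - <<'E'
from h import *
s=manip.sense();print(bx(s['tcp_pos']).round(1));X,Y=-559,236
go([*((X*AX+Y*AY)/1000),.205],22.7)
cm=manip.camera_model('wrist');p,d=manip.snapshot('wrist')
Q=np.array([bx(pt(cm,d,u,v)) for v in range(0,300) for u in range(230,340) if d[v,u]>0])
L=Q[(abs(Q[:,1]-236)<6)&(Q[:,2]>105)&(Q[:,0]<-525)];print('lever',len(L),np.percentile(L,[2,50,98],axis=0).round(1).tolist())
F=Q[(abs(Q[:,1]-236)<4)&(Q[:,2]>95)&(Q[:,2]<130)&(Q[:,0]>-490)&(Q[:,0]<-430)];print('fin',len(F),np.percentile(F,[2,50,98],axis=0).round(1).tolist())
E
```

```text
t: 9.57
tcp_pos: [0.5245, -0.0366, 0.2717]
tool_rot: [0.98, 0.198, 0.002, 0.001]
force: [-0.8, 1.3, -0.8]
finger_gap: 0.0
gripper_force: 0.0
plate phi -1.409
t 9.6167 grip [-468.8  235.5  216. ] F box [-0.2 -0.7  0.1] phi -0.216 foot [-469.9   63.2] finbase -471.6 88.2 lever [-586.6  236.3  146. ]
[-468.8  235.5  270. ]
tcp [ 0.5233 -0.0364  0.27  ] yaw 22.88 tilt [ 0.001  0.    -1.   ]
dp total units [0.1804 0.0015 0.13  ] mm [90.2  0.7 65. ]
rot units [ 0.     -0.0001  0.0005]
lever 848 [[-590.2, 230.2, 106.3], [-580.3, 235.9, 131.7], [-567.3, 241.7, 147.2]]
fin 247 [[-470.0, 232.4, 95.7], [-464.8, 235.9, 114.3], [-454.1, 240.0, 117.5]]
```

```bash
python3 -m crank '[{"dp":[0.08,0,0],"delta_rot":[0,0,0],"fingers":-1},{"dp":[0.08,0.001,0],"delta_rot":[0,0,0],"fingers":-1},{"dp":[0.02,0,0.04],"delta_rot":[0,0,0],"fingers":-1},{"dp":[0,0,0.05],"delta_rot":[0,0,0],"fingers":-1},{"dp":[0,0,0.04],"delta_rot":[0,0,0],"fingers":-1},{"dp":[0,0,0],"delta_rot":[0,0,0],"fingers":-1},{"dp":[0,0,0],"delta_rot":[0,0,0],"fingers":-1}]'
python3 - <<'E'
from h import *
s=manip.sense();print(bx(s['tcp_pos']).round(1),s['force'].round(1))
E
```

```text
t: 10.25
tcp_pos: [0.605, -0.002, 0.2015]
tool_rot: [0.98, 0.198, -0.003, -0.001]
force: [0.1, -0.1, 0.4]
finger_gap: -0.001
gripper_force: 0.0
[-557.4  235.3  201.5] [ 0.1 -0.1  0.4]
```

```bash
python3 -m crank '[{"dp":[0.012,0,0.001],"delta_rot":[0,0,0],"fingers":-1},{"dp":[0.012,0,0.002],"delta_rot":[0,0,0],"fingers":-1},{"dp":[0.012,0,0.003],"delta_rot":[0,0,0],"fingers":-1},{"dp":[0.012,0,0.008],"delta_rot":[0,0,0],"fingers":-1},{"dp":[0.012,0,0.008],"delta_rot":[0,0,0],"fingers":-1},{"dp":[0,0,0],"delta_rot":[0,0,0],"fingers":-1}]'
cat > st.py <<'E'
from h import *
s=manip.sense();cm=manip.camera_model('wrist');p,d=manip.snapshot('wrist')
print(bx(s['tcp_pos']).round(1),'F',(np.r_[AX@s['force'][:2],AY@s['force'][:2],s['force'][2]]).round(1))
Q=np.array([bx(pt(cm,d,u,v)) for v in range(0,330) for u in range(200,360) if d[v,u]>0])
L=Q[(abs(Q[:,1]-236)<9)&(Q[:,2]>66)&(Q[:,0]<-605)&(Q[:,0]>-660)&(Q[:,2]<160)]
if len(L): print('lever pts',len(L),np.percentile(L,[2,50,98],axis=0).round(1).tolist())
E
python3 st.py
```

```text
t: 10.75
tcp_pos: [0.636, 0.0096, 0.1934]
tool_rot: [0.98, 0.198, 0.001, 0.0]
force: [-0.1, 0.4, -1.0]
finger_gap: -0.001
gripper_force: 0.0
[-590.4  236.6  193.4] F [-0.1 -0.4 -1. ]
lever pts 540 [[-611.6, 227.3, 128.1], [-609.3, 236.1, 132.3], [-605.4, 244.6, 133.8]]
```

```bash
cat > sd.py <<'E'
from h import *
for n in('side','scene'):
    cm=manip.camera_model(n);p,d=manip.snapshot(n)
    if n=='side': r=(range(180,250),range(225,320))
    else: r=(range(185,250),range(225,305))
    Q=np.array([bx(pt(cm,d,u,v)) for v in r[0] for u in r[1] if d[v,u]>0])
    a=Q[(abs(Q[:,1]-236)<14)&(Q[:,2]>76)&(Q[:,0]>-500)&(Q[:,0]<-420)&(Q[:,2]<150)]
    if len(a): print(n,'hook end',len(a),np.percentile(a,[3,50,97],axis=0).round(1).tolist())
    b=Q[(abs(Q[:,1]-236)<50)&(abs(Q[:,2]-50)<4)&(Q[:,0]>-440)]
    if len(b): print(n,'half end X',np.percentile(b[:,0],[50,90,98]).round(1))
E
python3 sd.py
```

```text
side hook end 132 [[-498.8, 223.5, 77.0], [-473.3, 231.0, 90.7], [-462.3, 242.5, 117.2]]
side half end X [-422.  -412.4 -410.4]
scene hook end 132 [[-499.0, 223.1, 77.2], [-472.0, 232.0, 84.5], [-459.0, 245.1, 117.8]]
scene half end X [-425.5 -410.5 -406.8]
```

The hook end is still down (fin top z 117), so it holds and I continue.

```bash
python3 -m crank '[{"dp":[0.008,0,0.01],"delta_rot":[0,0,0],"fingers":-1},{"dp":[0.007,0,0.011],"delta_rot":[0,0,0],"fingers":-1},{"dp":[0.006,0,0.012],"delta_rot":[0,0,0],"fingers":-1},{"dp":[0.005,0,0.012],"delta_rot":[0,0,0],"fingers":-1},{"dp":[0.004,0,0.012],"delta_rot":[0,0,0],"fingers":-1},{"dp":[0,0,0],"delta_rot":[0,0,0],"fingers":-1}]'; python3 st.py; python3 sd.py
```

```text
t: 11.4
tcp_pos: [0.6481, 0.0152, 0.1632]
tool_rot: [0.98, 0.198, -0.001, -0.0]
force: [-0.1, -0.2, -0.3]
finger_gap: -0.002
gripper_force: 0.0
[-603.8  236.1  163.2] F [ 0.1  0.2 -0.3]
lever pts 4096 [[-634.1, 227.3, 90.3], [-614.0, 236.1, 115.0], [-607.4, 244.7, 148.3]]
side hook end 127 [[-497.2, 224.4, 76.9], [-478.9, 231.1, 91.7], [-469.8, 242.0, 118.1]]
side half end X [-424.4 -415.3 -412.5]
scene hook end 119 [[-498.7, 223.3, 76.9], [-476.6, 232.2, 89.3], [-465.2, 242.9, 118.3]]
scene half end X [-427.1 -413.2 -409.5]
```

```bash
python3 -m crank '[{"dp":[0.003,0,0.012],"delta_rot":[0,0,0],"fingers":-1},{"dp":[0.003,0,0.012],"delta_rot":[0,0,0],"fingers":-1},{"dp":[0.003,0,0.01],"delta_rot":[0,0,0],"fingers":-1},{"dp":[0.002,0,0.008],"delta_rot":[0,0,0],"fingers":-1},{"dp":[0,0,0.006],"delta_rot":[0,0,0],"fingers":-1},{"dp":[0,0,0],"delta_rot":[0,0,0],"fingers":-1},{"dp":[0,0,0],"delta_rot":[0,0,0],"fingers":-1}]'; python3 st.py; python3 sd.py
```

```text
t: 12.13
tcp_pos: [0.6531, 0.0171, 0.1425]
tool_rot: [0.98, 0.198, -0.0, 0.0]
force: [-4.3, 0.6, 11.0]
finger_gap: -0.003
gripper_force: 5.6
[-609.1  236.2  142.5] F [ 3.7 -2.2 11. ]
lever pts 4332 [[-639.4, 227.4, 68.4], [-619.3, 236.2, 94.1], [-609.6, 244.6, 127.7]]
side hook end 126 [[-496.9, 223.7, 76.5], [-481.4, 231.0, 92.8], [-469.8, 243.0, 119.0]]
side half end X [-425.1 -415.  -412.7]
scene hook end 113 [[-497.5, 223.6, 76.4], [-477.7, 232.7, 90.0], [-467.9, 243.3, 119.8]]
scene half end X [-427.8 -413.5 -410.5]
```

```bash
python3 -m crank '[{"dp":[0,0,0.004],"delta_rot":[0,0,0],"fingers":-1},{"dp":[0,0,0.004],"delta_rot":[0,0,0],"fingers":-1},{"dp":[0,0,0.004],"delta_rot":[0,0,0],"fingers":-1},{"dp":[0,0,0],"delta_rot":[0,0,0],"fingers":-1},{"dp":[0,0,0],"delta_rot":[0,0,0],"fingers":-1},{"dp":[0,0,0],"delta_rot":[0,0,0],"fingers":-1}]'; python3 st.py
```

```text
t: 12.78
tcp_pos: [0.6531, 0.0171, 0.1417]
tool_rot: [0.98, 0.198, 0.0, 0.001]
force: [-11.2, 0.4, 36.3]
finger_gap: 0.003
gripper_force: 18.3
[-609.1  236.2  141.7] F [10.1 -4.7 36.3]
lever pts 4326 [[-639.5, 227.4, 67.8], [-619.4, 235.9, 93.4], [-609.7, 244.6, 127.1]]
```

On the stop: 36 N with no further travel and the tip at z 68.7. I'll rise away and check.

```bash
python3 -m crank '[{"dp":[0,0,-0.03],"delta_rot":[0,0,0],"fingers":-1},{"dp":[0,0,-0.07],"delta_rot":[0,0,0],"fingers":-1},{"dp":[0,0,-0.08],"delta_rot":[0,0,0],"fingers":-1},{"dp":[0,0,-0.08],"delta_rot":[0,0,0],"fingers":-1},{"dp":[-0.06,0,-0.04],"delta_rot":[0,0,0],"fingers":-1},{"dp":[-0.08,0,0],"delta_rot":[0,0,0],"fingers":-1},{"dp":[0,0,0],"delta_rot":[0,0,0],"fingers":-1},{"dp":[0,0,0],"delta_rot":[0,0,0],"fingers":-1},{"dp":[0,0,0],"delta_rot":[0,0,0],"fingers":-1}]'
python3 - <<'E'
from h import *
cm=manip.camera_model('wrist');p,d=manip.snapshot('wrist')
save('w9',cv2.resize(p[0:300,160:400],None,fx=1.9,fy=1.9))
Q=np.array([bx(pt(cm,d,u,v)) for v in range(0,300) for u in range(200,360) if d[v,u]>0])
L=Q[(abs(Q[:,1]-236)<9)&(Q[:,0]<-575)&(Q[:,0]>-632)&(Q[:,2]>55)];k=np.polyfit(L[:,0],L[:,2],1);print('lever slope',k[0],np.median(L[:,2]),len(L))
for Y in(222,250):
    g=Q[(abs(Q[:,1]-Y)<3)&(Q[:,2]>62)&(Q[:,2]<72)&(Q[:,0]>-480)];print('guard end',np.percentile(g[:,0],[50,98]).round(1))
f=Q[(abs(Q[:,1]-236)<4)&(Q[:,2]>100)&(Q[:,0]>-500)&(Q[:,2]<140)];print('fin top',np.percentile(f,[3,50,97],axis=0).round(1).tolist())
print(manip.sense()['force'].round(1),manip.sense()['t'])
E
```

```text
t: 13.58
tcp_pos: [0.5892, -0.0102, 0.2848]
tool_rot: [0.98, 0.198, 0.0, 0.0]
force: [0.5, 0.1, 0.8]
finger_gap: 0.003
gripper_force: 0.0
lever slope 0.005049390141730029 69.29620354638888 1159
guard end [-474.9 -458.7]
guard end [-469.8 -459. ]Traceback (most recent call last):
  File "<stdin>", line 8, in <module>
    return _quantile_unchecked(
        a, q, axis, out, overwrite_input, method, keepdims, weights)
    return _ureduce(a,
                    func=_quantile_ureduce_func,
    ...<5 lines>...
                    overwrite_input=overwrite_input,
                    method=method)
    r = func(a, **kwargs)
    result = _quantile(arr,
                       quantiles=q,
    ...<2 lines>...
                       out=out,
                       weights=wgt)
    slices_having_nans = np.isnan(arr[-1, ...])
                                  ~~~^^^^^^^^^
IndexError: index -1 is out of bounds for axis 0 with size 0
```

View pics/w9.png

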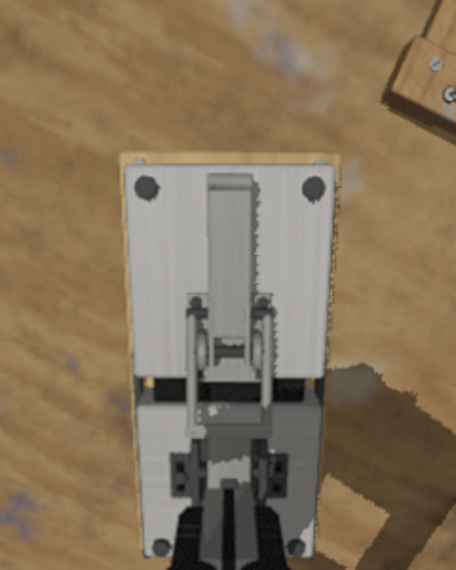

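The picture shows the lever flat along the fixed half (crop (230,180)–(230,340)) and the claw reaching straight over into the keeper. One numeric check that the half stays drawn in, then I hand in.

```bash
python3 sd.py
python3 - <<'E'
from h import *
import pickle
cm=manip.camera_model('wrist');p,d=manip.snapshot('wrist')
def edges(p,d,cm):
    Q=np.array([bx(pt(cm,d,u,v)) for v in range(0,300) for u in range(225,340) if d[v,u]>0])
    a=Q[(abs(abs(Q[:,1]-236)-40)<8)&(abs(Q[:,2]-50)<3)]
    h,e=np.histogram(a[:,0],np.arange(-560,-480,1.));z=e[:-1][h==0];return (z.min(),z.max()+1) if len(z) else None
print('gap now',edges(p,d,cm))
print('gap at start',edges(*pickle.load(open('w1.pkl','rb'))),edges(*pickle.load(open('w3.pkl','rb'))))
E
```

```text
side hook end 126 [[-497.1, 223.9, 76.6], [-481.5, 231.6, 92.3], [-469.5, 242.6, 118.5]]
side half end X [-424.7 -415.4 -412.3]
scene hook end 108 [[-498.1, 223.3, 76.8], [-476.7, 232.1, 94.4], [-467.7, 242.6, 119.5]]
scene half end X [-423.7 -411.1 -409.3]
gap now (np.float64(-531.0), np.float64(-515.0))
gap at start (np.float64(-530.0), np.float64(-510.0)) (np.float64(-531.0), np.float64(-510.0))
```

The gap between the halves has shrunk by about 5 mm (from about 20.5 to 16), so the half is held drawn in.

```bash
python3 -c "
from station import manip
print(manip.sign_off())"
```

```text
the job is handed in; nothing more can be done
None
```

The job is handed in: the hook caught behind the rod, the lever lies flat on its stop, and the sliding half is held about 5 mm in; the arm stands clear and touched none of the bystanders (no result came back).

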